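# Lock the tomato-mill drive and press the mill screw home in its splined socket

### The arm

A 7-joint arm with a two-finger parallel gripper is mounted at the origin on the work surface. World frame = base frame: x ahead of the robot, y to its left, z up, the work surface at z = 0. Lengths are in m, angles in rad, forces in N, time in s.
With the tool pointing down it reaches from about 0.4 to 0.85 m from the base axis. Payload 6.9 kg.
Tool frame: the origin (TCP) lies on the centre line of the jaws, within the pads' length; the fingertips stand ctrl.tip_extent ahead of it and the grasp point (between the pads) lies 3 mm ahead of it (ctrl.tip_extent is the distance from the TCP to the fingertips, in m); z points along the fingers, y is the line along which they close (so a half turn about z gives the same grasp; the last joint's range is limited). The gripper opens to 85 mm and grips with 20 to 120 N. Pads are 22 mm wide; open, the fingers measure 114 mm over their backs; the gripper's body (76 mm by 85 mm) begins 54 mm behind the grasp point. The pads swing forward as they close: fully open they stand 13 mm farther back than shut.
Start: joints at [1.208, 0.507, -0.238, 1.5, 0.126, 1.149, -0.155], TCP at [0.282, -0.558, 0.253] pointing down, gripper open.
Joint ranges: [-3.08, 3.08], [-0.24, 2.05], [-1.43, 1.35], [0, 2.5], [-1.52, 4.66], [0.17, 1.96], [-2.89, 2.89]. Speed limits (rad/s): [2.39, 2.39, 3.14, 3.14, 3.14, 3.14, 3.14].

### API

Orientations are given as a unit quaternion [w, x, y, z].
In Python, from plant import ctrl gives the robot as it stands.
- The arm moves only by the shell command python3 -m handwheel 'ROWS'. ROWS is JSON, a list that holds one entry, the list of rows, each a list of 7 numbers: the finger opening in m, from 0 to 0.0854, then the shift along the world's x, y, z in m, then the turn, a rotation vector about the world's x, y, z in rad. In form: [[[claw, x, y, z, rx, ry, rz], ...]]. A call has 1 to 10 rows; each row is the pose to reach, as a shift and turn from the pose commanded when the call began; what a row does not reach only later rows make up. A row lasts 1/12 s, in which the tool goes at most 41.7 mm and 7.16 degrees, less where a joint would pass 70% of its speed; a pose out of reach is approached as far as the arm can. A call with a gripper value outside its range is refused whole. The fingers move at their own pace and stop on an object; the grip force is fixed at half the most. Time passes only in rows, so rows that repeat a pose let the fingers close. It gives the time, the measured TCP pose, the force, the opening and the grip force at its end, in the units of the state.
- ctrl.observe(): the state, without advancing time (a new reading comes with each control period).
- ctrl.grab_frame(name): name is "side" or "top"; returns the picture (420x560x3 uint8, red, green, blue); there is no depth.
- ctrl.camera_info(name): a dict with "mtx" (3x3 intrinsics, pixels), "R" (3x3) and "t" (3): a world point X has camera coordinates R X + t. Camera axes: x right, y down, z forward; pixel columns grow to the right and rows downward; lengths in m; the calibration is good to about 2 mm. A picture is of the moment at which its call begins. camera_info takes no time and is no camera call.
- ctrl.finish_job(): hands the job in; it is judged then, once.
The state is a dict: "time": time; "joints": joint angles; "joint_vel": joint speeds; "joint_torque": joint torques, N m; "tool_pos": TCP position; "orientation": TCP orientation; "ft_force": force on the tool from outside, world axes, zero at the start; "ft_torque": the same for the moment, N m; "finger_gap": finger opening in m; "gripper_force": force on a finger pad.
Only numpy, scipy, OpenCV 4.12 (cv2) and the standard library are available. Lean on these libraries where they do the work, as an engineer would, in place of code of your own. Each camera call takes 0.05 s, during which the arm holds its last target. There are 200 camera calls.

### The job

Get the tomato mill ready: take the yellow-headed lock pin from its rack and push it down through the slot in the red ear into the hole in the mill base, all the way, so that the drive cannot turn. Then take the mill screw from its wooden stand by its orange grip, turn it until its cross-shaped stem meshes with the drive socket, and slide it fully home against the spring until its steel collar sits on the hub. Finish while still gripping the screw and keeping it pressed down home; leave the jars and the bowl alone.

Things in the scene. Friction and masses are not known exactly. Their poses are not given: they have to be found in the camera images.
- mill_base: fixed white motor base, a block 170 (x) by 260 (y) by 65 mm high standing on the table; origin at the centre of its underside. On its top: the steel drive hub, axis at (0, +55 mm), and the lock hole at (0, -20 mm) in its own axes
- lock_hole (a point): centre of the mouth of the lock hole, in the top face of the mill base, 65 mm above the table; round, 11 mm wide, 32 mm deep, vertical. The red ear of the drive lies 4 to 10 mm above it, with its slot over the hole
- ear (a point): centre of the slot in the red ear of the drive, on the ear's upper face (10 mm above the base's top, 75 mm from the hub's axis); square opening 16 by 16 mm, ear 6 mm thick and 30 mm wide. It is parked over the lock hole to within about 2 mm; the drive turns easily until the pin is in, and then still has about 0.07 rad of play either way
- socket (a point): centre of the top rim of the steel drive hub (52 mm wide, 40 mm high), 105 mm above the table; z up, x and y along the slots of its cross bore; turns with the drive. From the rim down: round recess 29 mm wide, 8 mm deep; then, between four brass blocks, the cross bore, slots 10 mm wide, 29 mm long. A black spring seat stands in its middle, top 24 mm below the rim
- drive (a joint): turn of the drive hub about its vertical axis (rad), 0 with the ear exactly over the lock hole, positive anticlockwise from above
- seat (a joint): how far the spring seat in the bore is pressed down (m), 0 to 0.010; the spring pushes back with about 4 N at the start of its travel and 11 N at the end; the screw's collar meets the hub's rim just as the seat reaches 0.010
- mill_screw: loose mill screw, 105 mm high, about 0.24 kg, upright in its stand; origin at the lower end of its stem, z up. Steel stem 34 mm long, two crossed ribs 24 mm long, 7 mm thick along its x and y, lower edges rounded; steel collar 48 mm wide (34 to 40 mm up); white body (40 to 75 mm up, top 34 mm wide); orange grip 24 by 24 by 30 mm (75 to 105 mm up), flats square to x and y
- screw_tip (a point): lower end of the screw's stem, on its axis (same point as the origin of mill_screw)
- screw_stand: fixed wooden block 80 by 80 by 45 mm, origin at the centre of its underside; the screw hangs by its collar in its round through hole 29 mm wide
- lock_pin: loose lock pin, 90 mm long, about 50 g, upright in its rack. Origin at its lower end on the axis, z up. Steel shaft 8 mm thick and 62 mm long with a 4 mm tapered foot, 5 mm wide at its end, then a square yellow head 18 by 18 by 28 mm (62 to 90 mm up), flats square to its x and y
- pin_tip (a point): lower end of the lock pin (same point as the origin of lock_pin)
- pin_rack: fixed dark wooden block 60 by 60 by 40 mm, origin at the centre of its underside; the pin stands 30 mm deep in its round hole, 9.5 mm wide
- jar_a: bystander: jar of tomatoes with a white lid, 72 mm wide, 114 mm high, origin at the centre of its underside
- jar_b: bystander: a second jar like jar_a
- bowl: bystander: white bowl 100 mm wide, 45 mm high, origin at the centre of its underside

How it is judged:
On the way, in this order (a step that is already met when the one before it is completed fails the run):
1. the lock pin is in the lock hole, through the ear (z of pin_tip in the frame of lock_hole below -0.022 m and horizontal distance between pin_tip and lock_hole below 0.005 m and value of joint drive between -0.12 and 0.12 rad), for 0.2 s.
2. the screw's stem has meshed: it is well down in the cross bore (all of step 1 and z of screw_tip in the frame of socket below -0.018 m and horizontal distance between screw_tip and socket below 0.004 m), for 0.1 s.
At the end, for the whole second after the job is handed in: Pin 22 mm or more deep in the lock hole, within 5 mm, drive turned under 0.12 rad. Screw upright within 0.1 rad, stem 31.5 mm or more down the socket, within 4 mm of its axis, seat pressed 7.5 mm or more, fingers on the screw with over 2 N; jars and bowl upright (all of step 1 and z of screw_tip in the frame of socket below -0.0315 m and horizontal distance between screw_tip and socket below 0.004 m and angle between mill_screw's own z axis and vertical below 0.1 rad and value of joint seat above 0.0075 m and contact force between the fingers and mill_screw above 2 N and angle between each of jar_a, jar_b, bowl's own z axis and vertical below 0.15 rad); the arm keeps its last pose, push and grip.
It fails at once if the jar_a is pushed more than 30 mm from its place (distance of jar_a from where it was at the start of the episode above 0.03 m).
It fails at once if the jar_b is pushed more than 30 mm from its place (distance of jar_b from where it was at the start of the episode above 0.03 m).
It fails at once if the bowl is pushed more than 30 mm from its place (distance of bowl from where it was at the start of the episode above 0.03 m).
It also fails if it takes over 58 s, if anything falls off the work surface, if the arm or the gripper's body presses on something with over 40 N, if the wrist force passes 120 N, or if a joint passes its speed limit or range.

## Working session

There is one attempt and no reset: what is moved stays moved. The work goes in short steps, Python scripts to look and compute and a shell command to move; the robot and the scene stay as the last step left them, time stands still between calls to the robot, and variables do not carry over. Pictures are saved under pics/ and viewed, at most 10 in all, crops included, and the job is handed in when it is done.

```bash
mkdir -p pics; ls; python3 - <<'E'
from plant import ctrl
import cv2,numpy as np
for n in("side","top"):
    f=ctrl.grab_frame(n); cv2.imwrite(f"pics/{n}0.png",f[:,:,::-1]); c=ctrl.camera_info(n)
    print(n,np.round(c["mtx"],1).tolist(),np.round(c["R"],3).tolist(),np.round(c["t"],3).tolist(), np.round(-c["R"].T@c["t"],3))
o=ctrl.observe();print(ctrl.tip_extent,o["tool_pos"],o["orientation"],o["time"],o["finger_gap"])
E
```

```text
pics
side [[510.3, 0.0, 276.7], [0.0, 510.3, 207.6], [0.0, 0.0, 1.0]] [[-0.764, -0.645, 0.008], [-0.418, 0.485, -0.768], [0.491, -0.591, -0.64]] [0.469, 0.349, 0.901] [0.062 0.665 0.841]
top [[501.7, 0.0, 278.3], [0.0, 501.7, 208.5], [0.0, 0.0, 1.0]] [[0.012, -1.0, 0.012], [-0.995, -0.014, -0.103], [0.103, -0.011, -0.995]] [0.0, 0.606, 1.131] [0.486 0.021 1.187]
0.022 [ 0.28214475 -0.55723304  0.25250374] [-7.71213523e-04  9.72654068e-01  2.32257239e-01 -2.11671972e-04] 0.1 0.08550745752819239
```

View pics/top0.png

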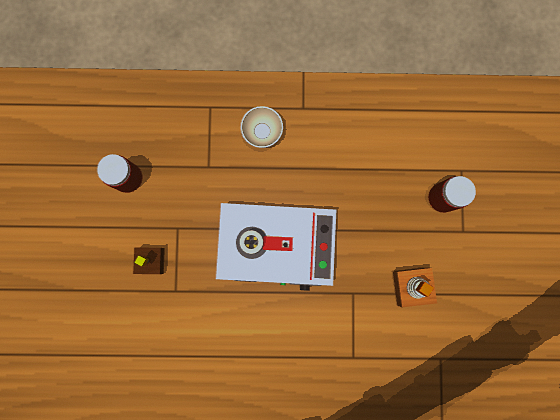

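View pics/side0.png

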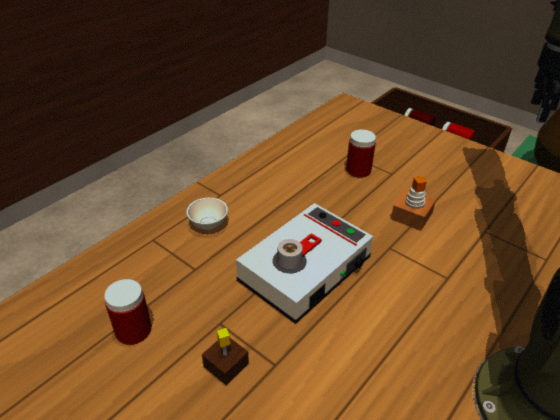

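```bash
cat > h.py <<'E'
import cv2,numpy as np
from plant import ctrl
def ray(n,uv,z):
    c=ctrl.camera_info(n);R=c["R"];C=-R.T@c["t"]
    d=R.T@np.linalg.inv(c["mtx"])@np.array([uv[0],uv[1],1.]);return C+d*(z-C[2])/d[2]
def proj(n,X):
    c=ctrl.camera_info(n);p=c["mtx"]@(c["R"]@np.array(X)+c["t"]);return p[:2]/p[2]
def tri(a,b):
    A=[];B=[]
    for n,uv in(("top",a),("side",b)):
        c=ctrl.camera_info(n);P=c["mtx"]@np.c_[c["R"],c["t"]]
        for i in(0,1): r=uv[i]*P[2]-P[i];A.append(r[:3]);B.append(-r[3])
    return np.linalg.lstsq(np.array(A),np.array(B),rcond=None)[0]
def crop(f,c,h,k,s=None):
    x,y=c;return cv2.resize(f[y-h:y+h,x-h:x+h],None,fx=k,fy=k,interpolation=cv2.INTER_CUBIC)
E
python3 - <<'E'
from h import *
t=cv2.imread("pics/top0.png");s=cv2.imread("pics/side0.png")
a=[crop(t,(150,261),20,6),crop(t,(415,286),25,4.8),crop(t,(265,242),30,4),crop(s,(225,350),30,4),crop(s,(415,200),30,4),crop(s,(300,250),30,4)]
a=[cv2.resize(x,(240,240)) for x in a]
cv2.imwrite("pics/m.png",np.vstack([np.hstack(a[:3]),np.hstack(a[3:])]))
for n,f in(("top",t),("side",s)):
    h=cv2.cvtColor(f,cv2.COLOR_BGR2HSV)
    for name,lo,hi in(("yellow",(24,180,90),(34,255,255)),("orange",(5,215,120),(18,255,255)),("red",(0,180,100),(4,255,255)),("white",(0,0,150),(180,45,255))):
        m=cv2.inRange(h,lo,hi);cs,_=cv2.findContours(m,0,2)
        for c in sorted(cs,key=cv2.contourArea)[-3:]:
            if cv2.contourArea(c)>25: print(n,name,cv2.contourArea(c),np.round(cv2.minAreaRect(c)[0],1),np.round(cv2.boxPoints(cv2.minAreaRect(c)),1).tolist())
E
```

```text
top yellow 54.0 [139.6 260.3] [[134.0, 262.0], [137.60000610351562, 254.8000030517578], [145.1999969482422, 258.6000061035156], [141.60000610351562, 265.79998779296875]]
top orange 106.0 [426.3 288.8] [[418.5, 290.29998779296875], [424.6000061035156, 281.1000061035156], [434.1000061035156, 287.3999938964844], [427.8999938964844, 296.6000061035156]]
top red 36.0 [323.5 246.5] [[320.0, 243.0], [327.0, 243.0], [327.0, 250.0], [320.0, 250.0]]
top red 341.0 [277.1 243.1] [[262.6000061035156, 249.1999969482422], [263.20001220703125, 235.89999389648438], [291.5, 237.10000610351562], [291.0, 250.39999389648438]]
top white 665.5 [112.  168.5] [[97.0, 183.0], [97.0, 154.0], [127.0, 154.0], [127.0, 183.0]]
top white 667.0 [460.  190.5] [[445.0, 176.0], [475.0, 176.0], [475.0, 205.0], [445.0, 205.0]]
top white 8524.5 [276.2 243.9] [[215.60000610351562, 278.6000061035156], [219.89999389648438, 202.5], [336.79998779296875, 209.3000030517578], [332.3999938964844, 285.29998779296875]]
side yellow 86.0 [222.7 333. ] [[215.8000030517578, 330.3999938964844], [226.60000610351562, 326.79998779296875], [2
[... 311 characters left out ...]
1.0], [320.79998779296875, 240.0], [303.20001220703125, 254.5]]
side red 194.5 [459.9 130.2] [[446.5, 130.3000030517578], [449.79998779296875, 121.4000015258789], [473.29998779296875, 130.10000610351562], [470.1000061035156, 138.89999389648438]]
side white 349.5 [207.  210.5] [[187.0, 223.0], [187.0, 198.0], [227.0, 198.0], [227.0, 223.0]]
side white 717.0 [122.3 292.6] [[100.19999694824219, 289.3999938964844], [133.0, 273.0], [144.39999389648438, 295.79998779296875], [111.5999984741211, 312.20001220703125]]
side white 6503.5 [304.4 247.8] [[236.39999389648438, 259.29998779296875], [325.29998779296875, 182.10000610351562], [372.29998779296875, 236.39999389648438], [283.3999938964844, 313.5]]
```

View pics/m.png

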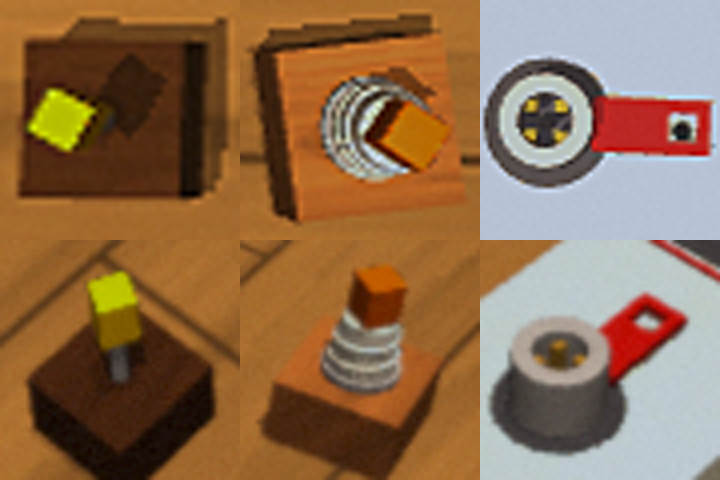

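```bash
cat >> h.py <<'E'
def cell(f,n,u,v): pass
E
python3 - <<'E'
from h import *
def yaw(p,q): d=q-p; return np.degrees(np.arctan2(d[1],d[0]))
# pin/screw top faces from upscaled crops (4-corner contours), full res coordinates
t=cv2.imread("pics/top0.png")
def face(c,h,lo,hi,z,k=8):
    g=t[c[1]-h:c[1]+h,c[0]-h:c[0]+h]; g=cv2.resize(g,None,fx=k,fy=k,interpolation=cv2.INTER_CUBIC)
    m=cv2.inRange(cv2.cvtColor(g,cv2.COLOR_BGR2HSV),lo,hi);cs,_=cv2.findContours(m,0,2);r=max(cs,key=cv2.contourArea)
    b=cv2.boxPoints(cv2.minAreaRect(r))
    px=lambda q:(np.array(q)+.5)/k-.5+np.array(c)-h
    P=np.array([ray("top",px(q),z) for q in b]); M=cv2.moments(r); cc=px((M["m10"]/M["m00"],M["m01"]/M["m00"]))
    print(c,"px",cc,"ctr",ray("top",cc,z)[:2],"side",np.linalg.norm(P[1]-P[0]),np.linalg.norm(P[2]-P[1]),"yaw",yaw(P[0],P[1]),yaw(P[1],P[2]))
    return ray("top",cc,z)
p=face((140,261),12,(24,150,150),(34,255,255),.100)
s=face((426,289),14,(5,190,165),(22,255,255),.116)
print("side px of pin top",proj("side",p),"screw",proj("side",s))
# mill top white corners, z=.065
b=[[215.6,278.6],[219.9,202.5],[336.8,209.3],[332.4,285.3]]
face((277,244),70,(0,0,150),(180,45,255),.065,4)
pc=lambda x,y,k,c,h:((x+.5)/k-.5+c[0]-h,(y+.5)/k-.5+c[1]-h)
hub=ray("top",pc(546-480,120,4,(265,242),30),.105)
slot=ray("top",pc(682-480,127,4,(265,242),30),.075)
print("hub",hub,"slot",slot,yaw(hub,slot),np.linalg.norm((hub-slot)[:2]))
S=(300,250)
print("side hub",ray("side",pc(560-480,347-240,4,S,30),.105),"slot",ray("side",pc(650-480,316-240,4,S,30),.075))
S=(225,350);print("side pin",ray("side",pc(114,286-240,4,S,30),.1))
S=(415,200);print("side screw",ray("side",pc(378-240,279-240,4,S,30),.116))
E
```

```text
(140, 261) px [139.61016882 260.42692101] ctr [0.48240742 0.30521104] side 0.018008513138521604 0.017754759374640806 yaw -27.286966113247612 -118.12177821093633
(426, 289) px [427.16169992 291.68915004] ctr [ 0.42421419 -0.3084754 ] side 0.05331225173907417 0.058458307838459345 yaw -89.30482212873764 178.84811670607877
side px of pin top [222.10062525 332.88212718] screw [421.23124766 179.66948954]
(277, 244) px [276.11203949 243.99924201] ctr [0.5225343  0.01226206] side 0.17031492836288945 0.2641749861812545 yaw -1.8241690700874165 -92.47878384806867
hub [0.5256347  0.06639786 0.105     ] slot [ 0.52384314 -0.00758476  0.075     ] -91.38720170278643 0.07400431806665161
side hub [0.52602484 0.06387613 0.105     ] slot [ 0.52284278 -0.01151942  0.075     ]
side pin [0.48367283 0.30139688 0.1       ]
side screw [ 0.42859855 -0.3062459   0.116     ]
```

```bash
python3 -m handwheel '[[[0.06,0.01,0.04,0,0,0,0.1],[0.06,0.02,0.08,0,0,0,0.2],[0.06,0.03,0.12,0,0,0,0.3],[0.06,0.04,0.16,0,0,0,0.4],[0.06,0.05,0.2,0,0,0,0.5],[0.06,0.06,0.24,0,0,0,0.618],[0.06,0.07,0.28,0,0,0,0.618],[0.06,0.08,0.32,0,0,0,0.618],[0.06,0.09,0.36,0,0,0,0.618],[0.06,0.1,0.4,0,0,0,0.618]]]'
python3 -m handwheel '[[[0.06,0.01,0.04,-0.01,0,0,0],[0.06,0.02,0.08,-0.02,0,0,0],[0.06,0.03,0.12,-0.03,0,0,0],[0.06,0.04,0.16,-0.04,0,0,0],[0.06,0.05,0.2,-0.05,0,0,0],[0.06,0.06,0.24,-0.06,0,0,0],[0.06,0.07,0.28,-0.07,0,0,0],[0.06,0.08,0.32,-0.08,0,0,0],[0.06,0.09,0.36,-0.08,0,0,0],[0.06,0.1,0.39,-0.08,0,0,0]]]'
python3 -m handwheel '[[[0.06,0.0,0.03,0,0,0,0],[0.06,0.0,0.06,0,0,0,0],[0.06,0.001,0.07,0,0,0,0],[0.06,0.001,0.07,0,0,0,0],[0.06,0.001,0.07,0,0,0,0]]]'
cat >> h.py <<'E'
def st():
    o=ctrl.observe();q=o["orientation"]
    from scipy.spatial.transform import Rotation as R
    M=R.from_quat(np.r_[q[1:],q[0]]).as_matrix()
    print("t %.2f"%o["time"],"pos",np.round(o["tool_pos"],4),"yaw_y %.1f"%np.degrees(np.arctan2(M[1,1],M[0,1])),"z",np.round(M[:,2],3),"F",np.round(o["ft_force"],1),"M",np.round(o["ft_torque"],2),"gap %.4f gf %.1f"%(o["finger_gap"],o["gripper_force"]),"j",np.round(o["joints"],2))
    return o,M
def shot(name,cs,ct,h=40,k=6):
    a=[]
    for n,c in(("side",cs),("top",ct)):
        f=ctrl.grab_frame(n)[:,:,::-1];cv2.imwrite(f"pics/{name}_{n}.png",f);a.append(crop(f,c,h,k)[:,:400])
    cv2.imwrite(f"pics/{name}.png",np.hstack([cv2.resize(x,(400,400)) for x in a]))
E
python3 - <<'E'
from h import *
o,M=st();p=o["tool_pos"]
print(proj("side",p),proj("top",p))
c=(225,310);d=(140,255)
import h
a=[]
for n,c in(("side",c),("top",d)):
    f=ctrl.grab_frame(n)[:,:,::-1];cv2.imwrite(f"pics/a_{n}.png",f);a.append(crop(f,c,50,4))
cv2.imwrite("pics/a.png",np.hstack(a))
E
```

```text
time: 0.93
tool_pos: [0.3821, -0.1557, 0.2533]
orientation: [0.0, 0.856, 0.517, -0.0]
ft_force: [1.6, -0.6, 0.5]
finger_gap: 0.0599
gripper_force: 0.0
time: 1.77
tool_pos: [0.4816, 0.235, 0.1722]
orientation: [-0.0, 0.856, 0.518, -0.001]
ft_force: [0.1, 1.3, -0.2]
finger_gap: 0.06
gripper_force: 0.0
time: 2.18
tool_pos: [0.4831, 0.302, 0.1727]
orientation: [0.0, 0.856, 0.517, -0.001]
ft_force: [-0.8, -1.2, -0.3]
finger_gap: 0.06
gripper_force: 0.0
t 2.18 pos [0.4831 0.302  0.1727] yaw_y -27.7 z [-0.001 -0.001 -1.   ] F [-0.8 -1.2 -0.3] M [-0.   -0.04  0.  ] gap 0.0600 gf 0.0 j [-0.23  0.54 -0.58  1.76  0.36  0.95 -1.44]
[220.53206604 304.7544686 ] [131.67735939 260.11646011]
```

View pics/a.png

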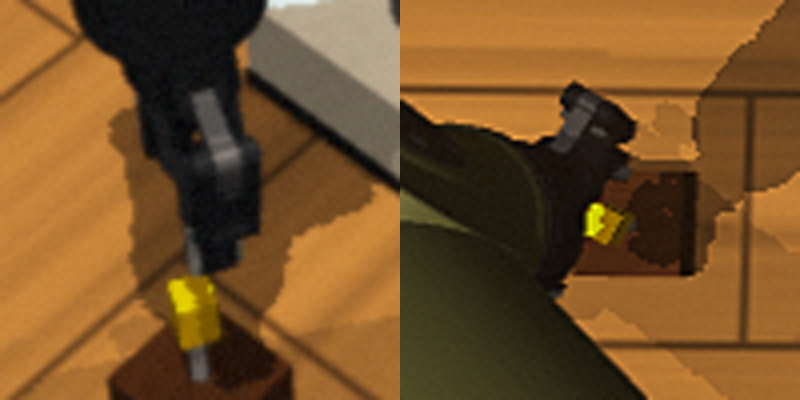

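The gripper stands above the pin: in the side view the yellow head is at about (223,333), just below the fingers. Descending and closing.

```bash
python3 -m handwheel '[[[0.06,0,0,-0.03,0,0,0],[0.06,0,0,-0.055,0,0,0],[0.06,0,0,-0.075,0,0,0],[0.06,0,0,-0.084,0,0,0],[0.04,0,0,-0.084,0,0,0],[0.025,0,0,-0.084,0,0,0],[0.021,0,0,-0.084,0,0,0],[0.021,0,0,-0.084,0,0,0]]]'
python3 -m handwheel '[[[0.01,0,0,0,0,0,0],[0.01,0,0,0,0,0,0],[0.01,0,0,0,0,0,0],[0.01,0,0,0,0,0,0]]]'; python3 -c "
from h import *
st()"
```

```text
time: 2.95
tool_pos: [0.4841, 0.3027, 0.0906]
orientation: [0.0, 0.856, 0.517, 0.001]
ft_force: [0.1, -0.3, -0.2]
finger_gap: 0.0211
gripper_force: 0.0
time: 3.28
tool_pos: [0.4838, 0.3029, 0.0906]
orientation: [0.0, 0.856, 0.517, 0.001]
ft_force: [-0.3, -0.2, 8.0]
finger_gap: 0.0172
gripper_force: 58.4
t 3.28 pos [0.4838 0.3029 0.0906] yaw_y -27.7 z [ 0.002  0.001 -1.   ] F [-0.3 -0.2  8. ] M [-0.21  0.2  -0.03] gap 0.0172 gf 58.4 j [-0.27  0.64 -0.52  1.85  0.44  0.77 -1.52]
```

```bash
python3 -m handwheel '[[[0.01,0,0,0.01,0,0,0],[0.01,0,0,0.035,0,0,0],[0.01,0,0,0.07,0,0,0],[0.01,0.0,-0.02,0.1,0,0,0],[0.01,0.005,-0.06,0.12,0,0,0],[0.01,0.01,-0.1,0.12,0,0,0],[0.01,0.02,-0.14,0.12,0,0,0],[0.01,0.03,-0.18,0.12,0,0,0],[0.01,0.035,-0.22,0.12,0,0,0],[0.01,0.039,-0.26,0.12,0,0,0]]]'
python3 -m handwheel '[[[0.01,0,-0.03,0,0,0,0],[0.01,0.001,-0.045,-0.01,0,0,0],[0.01,0.001,-0.052,-0.02,0,0,0],[0.01,0.001,-0.052,-0.035,0,0,0],[0.01,0.001,-0.052,-0.04,0,0,0],[0.01,0.001,-0.052,-0.04,0,0,0],[0.01,0.001,-0.052,-0.04,0,0,0]]]'
python3 - <<'E'
from h import *
o,M=st();p=o["tool_pos"]
X=p+M[:,2]*.0806
print("tip",X,proj("side",X),proj("top",X))
a=[]
for n,c in(("side",(300,230)),("top",(290,242))):
    f=ctrl.grab_frame(n)[:,:,::-1];cv2.imwrite(f"pics/b_{n}.png",f);a.append(crop(f,c,40,5))
cv2.imwrite("pics/b.png",np.hstack(a))
E
```

```text
time: 4.12
tool_pos: [0.5226, 0.0403, 0.2103]
orientation: [0.0, 0.856, 0.517, 0.001]
ft_force: [0.4, 0.2, 0.1]
finger_gap: 0.0171
gripper_force: 59.1
time: 4.7
tool_pos: [0.5232, -0.0078, 0.1693]
orientation: [-0.001, 0.855, 0.518, -0.0]
ft_force: [-0.4, 0.4, 0.3]
finger_gap: 0.0172
gripper_force: 59.1
t 4.70 pos [ 0.5232 -0.0078  0.1693] yaw_y -27.6 z [-0.001  0.001 -1.   ] F [-0.4  0.4  0.3] M [-0.01  0.02 -0.02] gap 0.0172 gf 59.1 j [ 0.36  0.48 -0.58  1.88  0.34  0.88 -0.86]
tip [ 0.5231459  -0.00773532  0.08865711] [311.29071501 234.87543861] [285.35224183 243.48401618]
```

View pics/b.png

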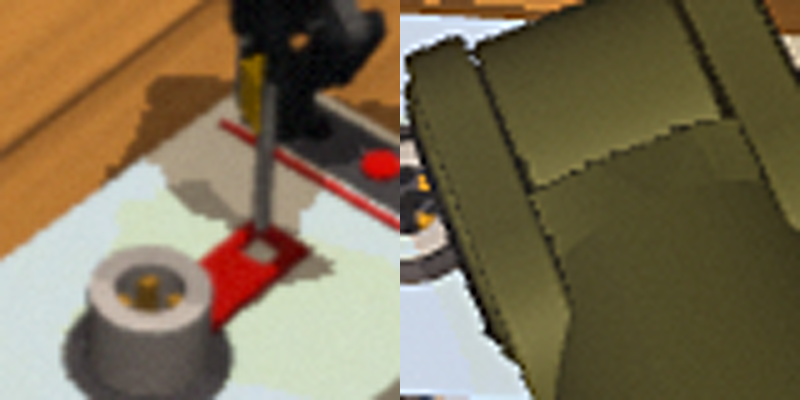

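Side view: pin tip at about (312,236), slot centre about (312.4,240), nearly aligned; top view is blocked by the arm.

```bash
python3 - <<'E'
from h import *
P=lambda x,y:((x+.5)/5-.5+260,(y+.5)/5-.5+190)
tip=ray("side",P(261,231),.0887);sl=ray("side",P(263,250),.075);print("tip",tip,"slot",sl,sl-tip)
# red contour with hole in side (before and now), top before
for n,f in(("side","pics/b_side.png"),("side","pics/side0.png"),("top","pics/top0.png")):
    g=cv2.imread(f);k=6;g=cv2.resize(g,None,fx=k,fy=k,interpolation=cv2.INTER_CUBIC)
    m=cv2.inRange(cv2.cvtColor(g,cv2.COLOR_BGR2HSV),(0,150,80),(5,255,255))|cv2.inRange(cv2.cvtColor(g,cv2.COLOR_BGR2HSV),(172,150,80),(180,255,255))
    cs,hr=cv2.findContours(m,cv2.RETR_CCOMP,2)
    for c,h in zip(cs,hr[0]):
        if h[3]>=0 and 200<cv2.contourArea(c)<8000:
            M=cv2.moments(c);u=((M["m10"]/M["m00"]+.5)/k-.5,(M["m01"]/M["m00"]+.5)/k-.5);print(f,cv2.contourArea(c)/k/k,u,ray(n,u,.075))
g=cv2.imread("pics/top0.png")[232:256,275:296,::-1].sum(2)//3
print(g[4:18,5:])
E
```

```text
tip [ 0.52050887 -0.00607278  0.0887    ] slot [ 0.5208471  -0.00915036  0.075     ] [ 0.00033824 -0.00307759 -0.0137    ]
pics/b_side.png 22.51388888888889 (311.7557920350949, 239.7584652820618) [ 0.52127988 -0.00811722  0.075     ]
pics/side0.png 24.791666666666668 (311.5207749766573, 239.9298630563336) [ 0.52134105 -0.0073495   0.075     ]
pics/top0.png 58.041666666666664 (285.19508255563534, 243.36392943553744) [ 0.52386959 -0.00773958  0.075     ]
[[175 182 216 215 213 213 212 213 212 212 210 211 206 199 197 197]
 [ 79  78  84  82  83  98  99  98  99  97 102 118 125 171 200 197]
 [ 84  82  79  78  77  81  79  78  80  78  79  76 116 209 200 197]
 [ 87  84  79  76  76  75  78  75  77  80  83  76 118 211 197 196]
 [ 86  87 117 181 171 117 120 138 137  99  83  82 128 210 199 197]
 [ 83  99 169 219 207 212 217 217 210 129  78  79 129 210 199 196]
 [ 84 101 166 202 148  90 123 181 209 126  75  80 128 211 199 195]
 [ 85  97 142 133  26  25  40 127 210 132  77  80 127 208 198 196]
 [ 84  98 133  50  27  32  28  68 165  84  79  79 126 211 198 199]
 [ 85  99 138  82  28  37  29  80 196  89  80  87 142 208 197 197]
 [ 83 103 177 196  39  20  30  91 151  86  79  86 143 207 199 197]
 [ 87  89 108 110  97  95  98 116 118  93  82  90 145 209 200 195]
 [ 84  87  83  83  85  89  86  85  85  84  83  89 125 155 201 198]
 [ 76  81  80  80  78  82  81  82  81  81  78  82 142 207 200 195]]
```

```bash
python3 -m handwheel '[[[0.01,0,-0.001,0,0,0,0],[0.01,0,-0.0018,-0.008,0,0,0],[0.01,0,-0.0018,-0.016,0,0,0],[0.01,0,-0.0018,-0.021,0,0,0],[0.01,0,-0.0018,-0.024,0,0,0],[0.01,0,-0.0018,-0.027,0,0,0],[0.01,0,-0.0018,-0.030,0,0,0],[0.01,0,-0.0018,-0.030,0,0,0]]]'; python3 -c "
from h import *
st()"
```

```text
time: 5.47
tool_pos: [0.5231, -0.0114, 0.1387]
orientation: [-0.0, 0.856, 0.517, -0.0]
ft_force: [-0.1, 0.5, 0.1]
finger_gap: 0.017
gripper_force: 59.1
t 5.47 pos [ 0.5231 -0.0114  0.1387] yaw_y -27.7 z [-0.001  0.    -1.   ] F [-0.1  0.5  0.1] M [-0.    0.01  0.06] gap 0.0170 gf 59.1 j [ 0.35  0.52 -0.55  1.92  0.37  0.81 -0.89]
```

```bash
python3 -m handwheel '[[[0.01,0,0,-0.005,0,0,0],[0.01,0,0,-0.010,0,0,0],[0.01,0,0,-0.014,0,0,0],[0.01,0,0,-0.018,0,0,0],[0.01,0,0,-0.021,0,0,0],[0.01,0,0,-0.024,0,0,0],[0.01,0,0,-0.025,0,0,0],[0.01,0,0,-0.025,0,0,0]]]'; python3 -c "
from h import *
st()"
```

```text
time: 6.13
tool_pos: [0.5232, -0.0114, 0.114]
orientation: [-0.0, 0.856, 0.517, -0.0]
ft_force: [-0.1, -0.1, -1.3]
finger_gap: 0.0171
gripper_force: 59.2
t 6.13 pos [ 0.5232 -0.0114  0.114 ] yaw_y -27.7 z [-0.  0. -1.] F [-0.1 -0.1 -1.3] M [ 0.02  0.01 -0.03] gap 0.0171 gf 59.2 j [ 0.33  0.55 -0.53  1.95  0.4   0.75 -0.92]
```

```bash
python3 -m handwheel '[[[0.03,0,0,0,0,0,0],[0.045,0,0,0,0,0,0],[0.045,0,0,0,0,0,0],[0.045,0,0,0.01,0,0,0],[0.045,0,0,0.03,0,0,0],[0.05,0,0,0.06,0,0,0],[0.06,0,-0.02,0.09,0,0,0],[0.06,-0.01,-0.06,0.11,0,0,0],[0.06,-0.02,-0.1,0.11,0,0,0],[0.06,-0.03,-0.14,0.11,0,0,0]]]'; python3 - <<'E'
from h import *
st()
f=ctrl.grab_frame("side")[:,:,::-1];g=ctrl.grab_frame("top")[:,:,::-1];cv2.imwrite("pics/c_side.png",f)
cv2.imwrite("pics/c_top.png",g)
t=cv2.imread("pics/top0.png");k=12
q=cv2.resize(t[274:304,410:440],None,fx=k,fy=k,interpolation=cv2.INTER_CUBIC)
s=cv2.imread("pics/side0.png");q2=cv2.resize(s[170:200,403:433],None,fx=k,fy=k,interpolation=cv2.INTER_CUBIC)
a=[q,q2,cv2.resize(crop(f,(300,235),40,4),(360,360)),cv2.resize(crop(g,(270,240),40,4),(360,360))]
cv2.imwrite("pics/c.png",cv2.resize(np.vstack([np.hstack(a[:2]),np.hstack(a[2:])]),(600,600)))
E
```

```text
time: 6.97
tool_pos: [0.4946, -0.1494, 0.227]
orientation: [0.002, 0.855, 0.518, 0.001]
ft_force: [0.4, -0.7, -0.6]
finger_gap: 0.06
gripper_force: 0.0
t 6.97 pos [ 0.4946 -0.1494  0.227 ] yaw_y -27.6 z [ 0.004 -0.001 -1.   ] F [ 0.4 -0.7 -0.6] M [ 0.02 -0.03  0.05] gap 0.0600 gf 0.0 j [ 0.67  0.4  -0.6   1.82  0.27  0.99 -0.53]
```

View pics/c.png

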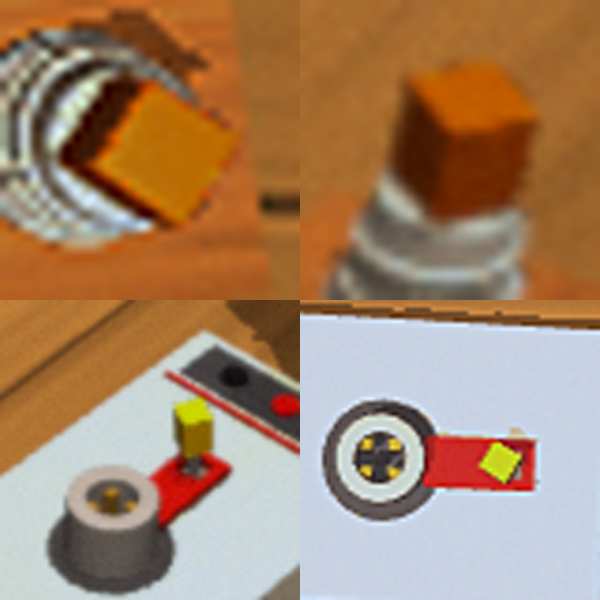

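Pin head is seated above the ear (side ≈(312,~225)), hub and ear undisturbed; screw's grip top face centre is at top (426.3,288.7), side (419.2,179.1).

```bash
python3 - <<'E'
from h import *
a=ray("top",(426.3,288.7),.116);b=ray("side",(419.2,179.1),.116);print(a,b,tri((426.3,288.7),(419.2,179.1)))
# stand hole check via pin bias
g=cv2.imread("pics/c_top.png");s=cv2.imread("pics/c_side.png")
def cen(f,k=6):
    g=cv2.resize(f,None,fx=k,fy=k,interpolation=cv2.INTER_CUBIC);m=cv2.inRange(cv2.cvtColor(g,cv2.COLOR_BGR2HSV),(24,150,185),(34,255,255));cs,_=cv2.findContours(m,0,2);c=max(cs,key=cv2.contourArea);M=cv2.moments(c);return ((M["m10"]/M["m00"]+.5)/k-.5,(M["m01"]/M["m00"]+.5)/k-.5)
print("pin true ~(.5232,-.0114)",ray("top",cen(g),.1234),cen(s),ray("side",cen(s),.1234))
E
```

```text
[ 0.43045408 -0.30675677  0.116     ] [ 0.42899143 -0.30735745  0.116     ] [ 0.42973343 -0.30722282  0.11570644]
pin true ~(.5232,-.0114) [ 0.52408582 -0.00156714  0.1234    ] (311.1323804513036, 224.18916364628396) [ 0.52219913 -0.00296606  0.1234    ]
```

```bash
python3 -m handwheel '[[[0.06,-0.015,-0.035,0,0,0,-0.05],[0.06,-0.03,-0.07,0,0,0,-0.1],[0.06,-0.045,-0.105,-0.02,0,0,-0.103],[0.06,-0.055,-0.135,-0.04,0,0,-0.103],[0.06,-0.063,-0.157,-0.06,0,0,-0.103],[0.06,-0.063,-0.157,-0.06,0,0,-0.103],[0.06,-0.063,-0.157,-0.06,0,0,-0.103]]]'; python3 - <<'E'
from h import *
o,M=st();p=o["tool_pos"];a=[]
for n,c in(("side",(418,170)),("top",(420,280))):
    f=ctrl.grab_frame(n)[:,:,::-1];cv2.imwrite(f"pics/d_{n}.png",f);a.append(crop(f,c,40,5))
cv2.imwrite("pics/d.png",np.hstack(a))
E
```

```text
time: 7.65
tool_pos: [0.4299, -0.3064, 0.1637]
orientation: [-0.001, 0.882, 0.471, -0.0]
ft_force: [-0.6, 0.7, 0.2]
finger_gap: 0.0601
gripper_force: 0.0
t 7.65 pos [ 0.4299 -0.3064  0.1637] yaw_y -33.8 z [-0.002  0.001 -1.   ] F [-0.6  0.7  0.2] M [ 0.09 -0.02 -0.04] gap 0.0601 gf 0.0 j [ 0.92  0.49 -0.52  1.88  0.31  0.86 -0.34]
```

View pics/d.png

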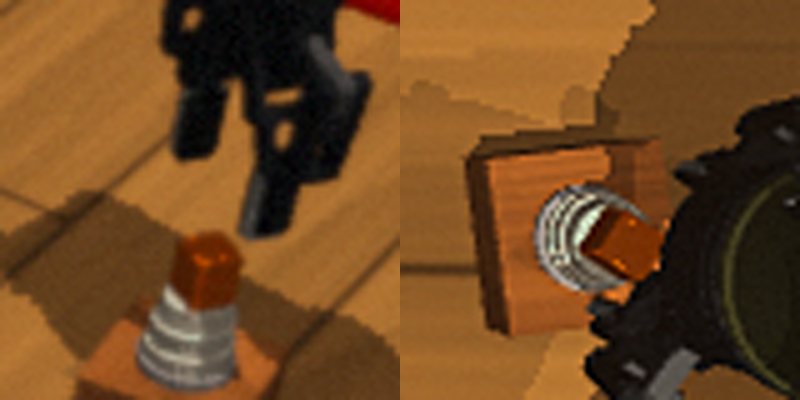

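Jaws straddle the grip in both views (grip top side ≈(420,179)), roughly centred. Descend and close.

```bash
python3 -m handwheel '[[[0.06,0,-0.001,-0.02,0,0,0],[0.06,0,-0.001,-0.038,0,0,0],[0.06,0,-0.001,-0.05,0,0,0],[0.06,0,-0.001,-0.052,0,0,0],[0.045,0,-0.001,-0.052,0,0,0],[0.034,0,-0.001,-0.052,0,0,0],[0.028,0,-0.001,-0.052,0,0,0],[0.028,0,-0.001,-0.052,0,0,0]]]'; python3 -m handwheel '[[[0.015,0,0,0,0,0,0],[0.015,0,0,0,0,0,0],[0.015,0,0,0,0,0,0],[0.015,0,0,0,0,0,0]]]';python3 -c "
from h import *
st()"
```

```text
time: 8.42
tool_pos: [0.4317, -0.3066, 0.1133]
orientation: [0.001, 0.881, 0.472, 0.0]
ft_force: [0.9, 0.7, 0.4]
finger_gap: 0.0279
gripper_force: 0.0
time: 8.75
tool_pos: [0.4315, -0.3066, 0.1133]
orientation: [0.001, 0.881, 0.472, 0.0]
ft_force: [-1.6, 1.6, 6.3]
finger_gap: 0.0228
gripper_force: 58.8
t 8.75 pos [ 0.4315 -0.3066  0.1133] yaw_y -33.6 z [ 0.001 -0.001 -1.   ] F [-1.6  1.6  6.3] M [ 0.23  0.19 -0.03] gap 0.0228 gf 58.8 j [ 0.89  0.55 -0.48  1.93  0.37  0.74 -0.39]
```

```bash
python3 -m handwheel '[[[0.015,0,0,0.015,0,0,0],[0.015,0,0,0.045,0,0,0],[0.015,0,0,0.08,0,0,0],[0.015,0,0.01,0.115,0,0,0],[0.015,0.005,0.035,0.14,0,0,0],[0.015,0.015,0.07,0.14,0,0,0.1],[0.015,0.025,0.105,0.14,0,0,0.2],[0.015,0.035,0.14,0.14,0,0,0.3],[0.015,0.045,0.175,0.14,0,0,0.4],[0.015,0.055,0.21,0.14,0,0,0.5]]]'
python3 -m handwheel '[[[0.015,0.01,0.035,0,0,0,0.05],[0.015,0.02,0.07,0,0,0,0.05],[0.015,0.03,0.11,0,0,0,0.05],[0.015,0.037,0.14,0,0,0,0.05],[0.015,0.039,0.155,0,0,0,0.05],[0.015,0.039,0.162,0,0,0,0.05],[0.015,0.039,0.162,-0.01,0,0,0.05],[0.015,0.039,0.162,-0.02,0,0,0.05],[0.015,0.039,0.162,-0.025,0,0,0.05],[0.015,0.039,0.162,-0.025,0,0,0.05]]]'
python3 - <<'E'
from h import *
o,M=st();p=o["tool_pos"];a=[]
X=p+M[:,2]*.1023;print("tip",X,proj("side",X),proj("side",[.5258,.065,.105]))
for n,c in(("side",(295,225)),("top",(260,240))):
    f=ctrl.grab_frame(n)[:,:,::-1];cv2.imwrite(f"pics/e_{n}.png",f);a.append(crop(f,c,40,5))
cv2.imwrite("pics/e.png",np.hstack(a))
E
```

```text
time: 9.58
tool_pos: [0.4859, -0.095, 0.2526]
orientation: [0.0, 0.736, 0.677, -0.0]
ft_force: [0.9, 0.0, -2.2]
finger_gap: 0.0232
gripper_force: 60.1
time: 10.42
tool_pos: [0.524, 0.0629, 0.2252]
orientation: [-0.001, 0.721, 0.693, -0.002]
ft_force: [-0.0, -0.5, -1.8]
finger_gap: 0.0228
gripper_force: 60.2
t 10.42 pos [0.524  0.0629 0.2252] yaw_y -2.3 z [-0.004 -0.002 -1.   ] F [-0.  -0.5 -1.8] M [0.   0.03 0.01] gap 0.0228 gf 60.2 j [ 0.33  0.45 -0.74  1.79  0.35  1.04 -0.58]
tip [0.52365641 0.06278817 0.12290924] [291.07588493 240.30967239] [289.36676244 246.71333247]
```

View pics/e.png

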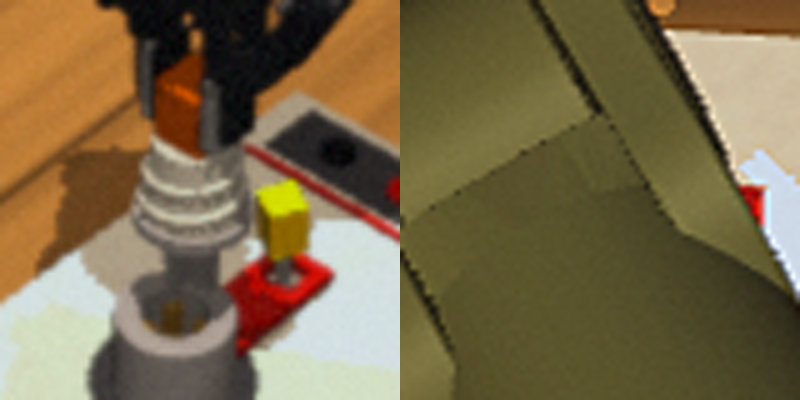

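Side view: stem column ≈293, hub rim centre ≈(289.6,247); the screw must still shift left in the image. I'll measure it by edges.

```bash
python3 - <<'E'
from h import *
f=cv2.imread("pics/e_side.png").astype(int).sum(2)//3
print("cols 276-308");
for r in list(range(224,262)): print(r,*f[r,276:308])
E
```

```text
cols 276-308
224 64 66 62 67 68 90 130 163 115 103 106 100 100 108 122 125 126 125 118 118 121 109 91 94 113 102 101 92 87 123 101 130
225 69 64 64 65 69 98 112 153 144 124 115 112 99 97 103 101 117 108 120 104 99 116 102 116 137 157 116 81 79 104 86 120
226 65 63 66 63 73 121 141 128 158 168 147 129 124 126 128 122 113 119 130 124 113 129 133 160 183 175 115 74 81 103 73 77
227 69 65 69 75 101 124 143 108 114 156 180 175 152 137 140 141 138 142 141 141 153 164 189 185 166 123 87 74 83 97 74 56
228 66 74 89 116 140 119 115 94 94 106 146 171 179 184 182 185 180 178 180 191 193 186 177 136 110 89 78 72 78 95 76 57
229 74 104 142 146 151 118 101 137 137 103 100 108 120 140 163 166 168 172 172 159 137 118 115 104 109 110 95 81 75 108 82 55
230 105 140 153 153 155 140 100 107 140 138 127 119 103 103 112 110 112 109 108 109 123 103 97 113 120 130 138 110 86 128 92 58
231 147 154 155 156 155 152 117 89 107 130 147 147 123 103 100 102 119 106 122 107 122 123 114 132 145 146 123 92 98 136 101 58
232 152 154 151 153 153 151 144 121 93 96 113 133 147 138 136 136 131 129 134 138 137 137 147 146 
[... 2585 characters left out ...]
2 160 161 162 160 159 156 155 150 138 112 98 87 78 73 65 46 35 77 166 196 199
256 61 48 54 66 73 75 82 82 93 95 104 110 116 118 117 123 118 108 100 98 90 85 82 76 67 64 45 43 67 140 199 211
257 60 49 57 67 70 74 83 82 85 88 91 92 94 95 91 95 93 88 87 88 86 83 81 74 69 63 55 53 64 127 194 208
258 60 52 56 66 74 77 81 84 85 85 87 89 93 89 88 91 91 91 88 85 86 86 82 76 69 57 58 58 61 96 184 206
259 59 50 59 66 74 71 78 83 81 87 86 87 89 90 88 89 87 91 90 89 83 86 78 76 68 59 58 59 61 68 143 197
260 58 47 59 70 71 73 79 83 87 85 85 88 88 85 88 90 91 91 90 84 82 80 75 73 66 61 59 61 61 68 132 194
261 55 52 58 64 73 75 78 85 83 86 85 89 88 85 89 90 91 91 90 88 89 77 71 75 66 57 58 54 56 69 131 195
```

```bash
python3 - <<'E'
from h import *
tw=np.array([-.639,.769,0])
h1=ray("side",(290,255.8),.105)-.026*tw; h2=ray("side",(290,251.6),.105)-.0145*tw
print("hub",h1,h2)
for r in(234.7,235.5,236.2): print("collar",r,ray("side",(293,r),.1569)-.024*tw)
t=cv2.imread("pics/top0.png").astype(int).sum(2)//3
print("top hub rows 226-256, cols 235-268")
for r in range(226,257): print(r,*t[r,235:268])
E
```

```text
hub [0.52486215 0.06461076 0.105     ] [0.525088   0.06409766 0.105     ]
collar 234.7 [0.52434211 0.05787594 0.1569    ]
collar 235.5 [0.52289649 0.0596783  0.1569    ]
collar 236.2 [0.52163575 0.06125015 0.1569    ]
top hub rows 226-256, cols 235-268
226 195 196 197 195 195 196 197 197 197 198 202 207 213 216 211 178 173 146 181 187 217 210 205 202 199 197 198 196 196 196 197 197 197
227 195 197 196 196 195 198 196 199 203 212 207 129 90 72 70 69 72 71 77 77 80 119 187 186 213 207 200 198 197 198 195 195 196
228 196 196 196 195 196 198 201 206 204 125 69 72 78 77 75 76 73 45 48 47 47 48 51 83 127 189 211 203 199 198 197 198 196
229 196 196 195 196 197 201 210 203 78 71 74 78 79 77 65 37 37 40 45 49 48 51 50 47 46 49 116 218 206 200 198 195 197
230 196 195 198 197 203 201 132 74 74 75 75 67 53 108 94 115 150 137 92 53 33 48 49 53 52 47 50 106 185 207 199 196 196
231 197 195 196 202 198 130 69 77 73 69 74 134 198 200 200 196 193 198 202 199 188 91 34 48 54 55 50 48 90 185 205 199 197
232 196 196 200 203 165 66 77 76 79 134 194 196 191 190 190 189 190 191 192 191 195 192 139 55 42 50 
[... 2207 characters left out ...]
 120 68 81 80 72 75 151 206 199 194 193 193 190 192 191 193 194 199 207 195 96 54 80 86 84 80 71 109 214 204
252 196 197 203 200 123 74 82 81 77 77 103 192 208 209 202 199 200 202 205 211 201 119 39 59 82 83 86 82 67 92 212 204 197
253 196 195 198 206 196 72 75 80 83 80 76 81 95 104 165 190 189 170 122 97 47 60 80 84 85 83 85 75 92 185 207 198 199
254 198 195 196 199 206 195 72 74 81 82 85 82 76 74 75 65 64 68 78 79 78 81 83 83 79 80 75 88 181 206 199 195 196
255 195 196 197 196 200 206 198 85 70 78 83 85 82 79 81 80 80 81 83 82 83 81 86 78 75 70 116 214 203 199 197 197 198
256 195 197 196 196 197 198 204 202 164 75 74 78 81 79 80 81 87 83 81 84 80 81 78 66 76 150 210 205 198 198 196 195 196
```

```bash
python3 -m handwheel '[[[0.015,0.001,0.0025,0,0,0,0],[0.015,0.0022,0.005,0,0,0,0],[0.015,0.0022,0.005,-0.006,0,0,0],[0.015,0.0022,0.005,-0.012,0,0,0],[0.015,0.0022,0.005,-0.017,0,0,0],[0.015,0.0022,0.005,-0.021,0,0,0],[0.015,0.0022,0.005,-0.023,0,0,0],[0.015,0.0022,0.005,-0.023,0,0,0]]]'; python3 -c "
from h import *
st()"
```

```text
time: 11.18
tool_pos: [0.527, 0.0702, 0.2036]
orientation: [-0.0, 0.72, 0.694, -0.001]
ft_force: [-0.3, -0.4, -2.3]
finger_gap: 0.0232
gripper_force: 60.2
t 11.18 pos [0.527  0.0702 0.2036] yaw_y -2.1 z [-0.001 -0.    -1.   ] F [-0.3 -0.4 -2.3] M [-0.1   0.03 -0.02] gap 0.0232 gf 60.2 j [ 0.31  0.48 -0.73  1.81  0.38  0.99 -0.61]
```

```bash
python3 -m handwheel '[[[0.015,0,0,0,0,0,0],[0.015,0,0,0,0,0,0]]]'; python3 - <<'E'
from h import *
st()
f=ctrl.grab_frame("side")[:,:,::-1];cv2.imwrite("pics/f_side.png",f);f=f.astype(int).sum(2)//3
for r in range(238,258): print(r,*f[r,276:308])
E
```

```text
time: 11.35
tool_pos: [0.5273, 0.0703, 0.2043]
orientation: [0.0, 0.72, 0.694, -0.0]
ft_force: [-1.1, 0.2, -2.3]
finger_gap: 0.0226
gripper_force: 60.2
t 11.35 pos [0.5273 0.0703 0.2043] yaw_y -2.1 z [-0. -0. -1.] F [-1.1  0.2 -2.3] M [-0.2   0.11  0.01] gap 0.0226 gf 60.2 j [ 0.31  0.48 -0.73  1.81  0.38  0.99 -0.61]
238 152 143 103 120 141 113 110 114 120 144 165 169 173 175 173 162 143 124 108 101 109 104 120 96 78 129 199 191 140 99 75 42
239 152 148 115 100 131 148 134 125 101 102 109 111 108 111 113 115 123 120 104 115 119 132 143 118 95 139 158 129 90 72 69 45
240 150 147 140 95 92 121 145 145 125 109 119 112 118 104 120 127 133 131 126 136 146 144 125 98 113 123 111 86 75 71 63 45
241 152 154 147 124 90 91 110 136 146 139 140 139 137 115 129 141 141 140 146 149 130 98 92 96 91 91 85 78 73 72 70 62
242 150 151 150 132 94 79 86 95 99 109 126 136 138 135 136 135 128 124 118 107 95 81 81 75 69 80 84 79 84 72 73 70
243 152 151 143 107 81 77 80 83 86 92 100 101 101 103 99 99 100 96 88 87 80 83 79 75 63 59 54 78 78 79 70 71
244 151 147 115 88 80 75 81 74 74 76 83 84 93 89 88 89 84 7
[... 769 characters left out ...]
2 41 40 40 33 37
252 161 83 64 89 140 159 151 148 143 108 88 79 78 72 68 75 87 133 147 150 157 159 161 155 127 79 43 37 35 30 39 64
253 91 55 57 69 95 131 154 159 161 154 149 149 146 144 144 149 147 157 156 160 161 162 156 128 91 67 46 41 34 41 67 108
254 50 45 60 71 76 92 123 148 158 157 163 164 164 160 157 159 158 161 159 161 158 141 115 93 74 64 44 33 38 69 109 139
255 43 44 54 66 72 77 87 104 122 135 153 160 163 163 159 157 158 154 151 142 113 98 89 79 74 59 41 31 62 98 116 124
256 55 48 58 66 74 78 80 83 91 95 105 112 117 113 116 124 118 108 103 101 89 85 85 73 70 61 38 30 38 76 109 139
257 60 55 58 63 74 77 81 83 88 88 90 92 92 95 95 96 94 91 89 86 86 84 82 77 67 59 41 29 32 71 126 188
```

```bash
python3 -m handwheel '[[[0.015,-0.0007,-0.002,0,0,0,0],[0.015,-0.0007,-0.002,0,0,0,0],[0.015,-0.0007,-0.002,-0.003,0,0,0],[0.015,-0.0007,-0.002,-0.006,0,0,0],[0.015,-0.0007,-0.002,-0.008,0,0,0],[0.015,-0.0007,-0.002,-0.01,0,0,0],[0.015,-0.0007,-0.002,-0.01,0,0,0]]]'; python3 -c "
from h import *
st()"
```

```text
time: 11.98
tool_pos: [0.5263, 0.0684, 0.1937]
orientation: [-0.0, 0.72, 0.694, -0.0]
ft_force: [-0.2, 0.4, -1.7]
finger_gap: 0.023
gripper_force: 60.2
t 11.98 pos [0.5263 0.0684 0.1937] yaw_y -2.1 z [-0.001 -0.    -1.   ] F [-0.2  0.4 -1.7] M [-0.01  0.02  0.04] gap 0.0230 gf 60.2 j [ 0.31  0.49 -0.72  1.83  0.39  0.97 -0.62]
```

Meshed without contact force. Pressing home.

```bash
python3 -m handwheel '[[[0.015,0,0,-0.004,0,0,0],[0.015,0,0,-0.008,0,0,0],[0.015,0,0,-0.011,0,0,0],[0.015,0,0,-0.014,0,0,0],[0.015,0,0,-0.016,0,0,0],[0.015,0,0,-0.018,0,0,0],[0.015,0,0,-0.02,0,0,0],[0.015,0,0,-0.021,0,0,0],[0.015,0,0,-0.021,0,0,0]]]'; python3 -c "
from h import *
st()"
```

```text
time: 12.73
tool_pos: [0.5266, 0.0686, 0.1738]
orientation: [0.0, 0.72, 0.694, 0.0]
ft_force: [-2.8, -0.6, 8.2]
finger_gap: 0.0234
gripper_force: 61.6
t 12.73 pos [0.5266 0.0686 0.1738] yaw_y -2.1 z [ 0. -0. -1.] F [-2.8 -0.6  8.2] M [-0.19  0.76  0.03] gap 0.0234 gf 61.6 j [ 0.29  0.51 -0.71  1.86  0.41  0.92 -0.64]
```

```bash
python3 -m handwheel '[[[0.015,0,0,-0.001,0,0,0],[0.015,0,0,-0.002,0,0,0],[0.015,0,0,-0.002,0,0,0],[0.015,0,0,-0.002,0,0,0]]]'; python3 - <<'E'
from h import *
st()
f=ctrl.grab_frame("side")[:,:,::-1];cv2.imwrite("pics/g.png",crop(f,(295,225),50,5))
E
```

```text
time: 13.07
tool_pos: [0.5266, 0.0686, 0.1733]
orientation: [0.001, 0.72, 0.694, 0.0]
ft_force: [-6.6, -3.2, 21.4]
finger_gap: 0.0223
gripper_force: 63.4
t 13.07 pos [0.5266 0.0686 0.1733] yaw_y -2.1 z [ 0.002 -0.001 -1.   ] F [-6.6 -3.2 21.4] M [-0.47  1.74 -0.01] gap 0.0223 gf 63.4 j [ 0.29  0.51 -0.71  1.86  0.41  0.92 -0.64]
```

View pics/g.png

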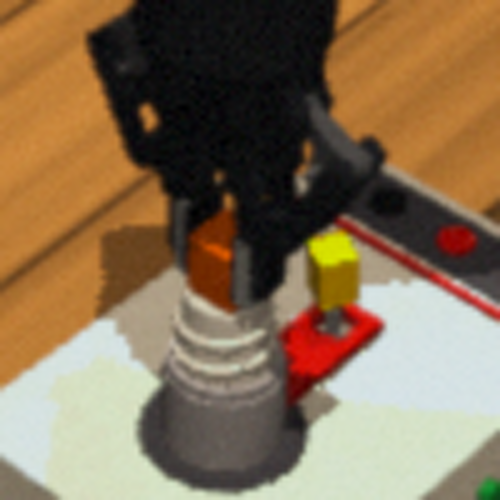

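The collar sits on the hub rim, with the screw upright and still gripped. The force jump to about 23 N shows it is on the stop, and the pin is still through the ear (head at side ≈(311,229)).

```bash
python3 -c "
from plant import ctrl
print(ctrl.finish_job())"
```

```text
the job is handed in; nothing more can be done
None
```

The job is handed in: the lock pin is about 31 mm down in the lock hole through the red ear, and the mill screw is meshed and held pressed home with its collar on the hub; the hand-in call returned no verdict, so I don't have the judged result.

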